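# Flip the glue-up flag to red

## Task

The dark chair legs have just been glued, so mark them as not to be touched: with the fingertips, push the flag on the dark wooden stand right over its axle, from green to red, and press it down flat on the far rest. Only push or press it, never pinch it. Leave the flag on the pale stand showing green as it is, and leave everything else on the bench where it stands.

Things in the scene. Friction and masses are not known exactly. Their poses are not given: they have to be found in the camera images.
- dark_stand: The flag to turn: dark brown stand screwed down (immovable): base 190 x 124 x 18 mm; two uprights 30 x 12 mm, 92 mm high, at y = +-56 mm (outer faces +-62) carry the axle between them; two rests 14 x 60 mm, tops 75 mm above the bench, at x = +-78 mm. Origin: underside centre, on the bench; x from the start side (robot's side) to the far side, y along the axle, z up.
- dark_pivot (a point): on the dark brown stand: middle of the flag's axle, 80 mm above the bench; axes as the stand's. The stiff axle holds the flag (about 70 g) at any angle: friction 0.08 N m, so about 1 to 2 N turns it at the free edge, 3 to 5 N on the tail. The swing is free all the way round from stop to stop.
- dark_flag (a joint): angle (rad) of the flag on the dark brown stand: 0 = flat on the robot-side (-x) rest, green face up; pi/2 = upright; pi = flat on the far (+x) rest, red face up; stops at 0 and pi; starts at 0 to 0.3. Pressing the tail down raises the flag.
- dark_edge (a point): middle of the free edge, in mid-thickness, of the flag on the dark brown stand. The flag is a wooden board 92 mm wide, 6 mm thick (10 mm with its two face plates), reaching 88 mm from the axle.
- dark_tail (a point): middle of the end, in mid-thickness, of the tail of the flag on the dark brown stand: the same board carried on 45 mm past the axle, opposite the free edge, bare pale wood, 92 mm wide, 6 mm thick (10 mm with its two plates). Below it there is free space down to the base board.
- dark_green (a point): centre of the green plate (70 x 84 x 2 mm) on the side of the dark brown stand's flag that starts on top, 49 mm from the axle, on the plate's surface.
- dark_red (a point): centre of the red plate (70 x 84 x 2 mm) on the underside, at the start, of the dark brown stand's flag, 49 mm from the axle, on the plate's surface.
- pale_stand: The flag to leave: pale stand screwed down (immovable): base 190 x 124 x 18 mm; two uprights 30 x 12 mm, 92 mm high, at y = +-56 mm (outer faces +-62) carry the axle between them; two rests 14 x 60 mm, tops 75 mm above the bench, at x = +-78 mm. Origin: underside centre, on the bench; x from the start side (robot's side) to the far side, y along the axle, z up.
- pale_pivot (a point): on the pale stand: middle of the flag's axle, 80 mm above the bench; axes as the stand's. The stiff axle holds the flag (about 70 g) at any angle: friction 0.08 N m, so about 1 to 2 N turns it at the free edge, 3 to 5 N on the tail. The swing is free all the way round from stop to stop.
- pale_flag (a joint): angle (rad) of the flag on the pale stand: 0 = flat on the robot-side (-x) rest, green face up; pi/2 = upright; pi = flat on the far (+x) rest, red face up; stops at 0 and pi; starts at 0 to 0.3. Pressing the tail down raises the flag.
- pale_edge (a point): middle of the free edge, in mid-thickness, of the flag on the pale stand. The flag is a wooden board 92 mm wide, 6 mm thick (10 mm with its two face plates), reaching 88 mm from the axle.
- pale_tail (a point): middle of the end, in mid-thickness, of the tail of the flag on the pale stand: the same board carried on 45 mm past the axle, opposite the free edge, bare pale wood, 92 mm wide, 6 mm thick (10 mm with its two plates). Below it there is free space down to the base board.
- pale_green (a point): centre of the green plate (70 x 84 x 2 mm) on the side of the pale stand's flag that starts on top, 49 mm from the axle, on the plate's surface.
- pale_red (a point): centre of the red plate (70 x 84 x 2 mm) on the underside, at the start, of the pale stand's flag, 49 mm from the axle, on the plate's surface.
- glue_bottle: loose white glue bottle, orange cap, 56 mm across, 125 mm high, origin under its centre.
- turned_foot: loose dark turned chair foot standing between the two stands, 44 mm across, 80 mm high, origin under its centre.
- mallet: loose wooden mallet lying on the bench: head 60 x 100 x 60 mm, handle 24 mm thick pointing along its -x for 200 mm; origin under the head's handle side.
- tape_measure: loose orange tape measure standing on the bench, 70 x 40 x 62 mm, origin under its centre.

How it is judged:
By the outcome, as a careful person would: the job done as asked, in the order asked, and still so for the second after the job is handed in, with the robot touching nothing.
It also fails if it takes over 51 s, if anything falls off the work surface, if the arm or the gripper's body presses on something with over 40 N, if the wrist force passes 120 N, or if a joint passes its speed limit or range.

## Robot

A 6-joint arm with a two-finger parallel gripper is mounted at the origin on the work surface. World frame = base frame: x ahead of the robot, y to its left, z up, the work surface at z = 0. Lengths are in mm, angles in rad, forces in N, time in s.
With the tool pointing down it reaches from about 350 to 975 mm from the base axis. Payload 7.1 kg.
Tool frame: the origin (TCP) lies on the front face of the gripper's body, between the roots of the fingers; the fingertips stand 80 mm ahead of it and the grasp point (between the pads) lies 61 mm ahead of it; z points along the fingers, y is the line along which they close (so a half turn about z gives the same grasp; the last joint's range is limited). The gripper opens to 88 mm and grips with 3 to 60 N. Pads are 20 mm wide; open, the fingers measure 115 mm over their backs; the gripper's body (75 mm by 178 mm) begins 61 mm behind the grasp point.
Start: joints at [-1.309, 0.423, 1.63, -0, 1.089, -0.019], TCP at [173.221, -600.5, 302.675] pointing down, gripper open.
Joint ranges: [-3, 3], [-0.9, 2.11], [0.09, 2.58], [-1.31, 4.45], [0.11, 2.69], [-2.54, 2.54]. Speed limits (rad/s): [2.39, 2.39, 3.01, 3.14, 3.14, 3.14].

## Interface

Orientations are given as a rotation vector (axis times angle).
In Python, from workcell import readout, vision, close_job gives the robot as it stands.
- The arm moves only by the tool servo_tool, never from a script. Its argument "plan" is a list that holds one entry, the list of rows, each a list of 7 numbers: the gripper command: -1 is fully open, 1 is shut, values between are in proportion, then the shift along the world's x, y, z in units of 40 mm (1.0 is 40 mm), then the turn, a rotation vector about the world's x, y, z in units of 5 degrees (1.0 is 5 degrees). A call has 1 to 5 rows; each row shifts and turns the commanded pose from where the row before left it; what a row does not reach is not made up. A row lasts 1/12 s, in which the tool goes at most 41.7 mm and 7.16 degrees, less where a joint would pass 70% of its speed; a pose out of reach is approached as far as the arm can. A call is refused whole if a number of a shift passes 1 or a number of a turn 1, either way. A call with a gripper value outside its range is refused whole. The fingers move at their own pace and stop on an object; the grip force is fixed at half the most. Time passes only in rows, so rows that do not move let the fingers close. It gives the time, the measured TCP pose, the force, the opening and the grip force at its end, in the units of the state.
- readout.get_obs(): the state, without advancing time (a new reading comes with each control period).
- vision.get_image(name): name is "scene" or "top" or "wrist"; returns the picture (384x512x3 uint8, red, green, blue); there is no depth.
- vision.camera_params(name): a dict with "fx", "fy", "cx", "cy" (pixels), "rvec" (rotation vector, rad) and "tvec" (3), from world to camera coordinates, as OpenCV has them; the wrist camera has in their place "hand_eye" (4x4, takes a point from camera to tool coordinates, whose origin is the TCP and whose axes are the flange's). Camera axes: x right, y down, z forward; pixel columns grow to the right and rows downward; lengths in mm; the calibration is good to about 2 mm. A picture is of the moment at which its call begins: read the wrist's pose just before it. camera_params takes no time and is no camera call.
- close_job(): hands the job in; it is judged then, once.
The state is a dict: "t": time; "qpos": joint angles; "qvel": joint speeds; "joint_torque": joint torques, N m; "ee_pos": TCP position; "orientation": TCP orientation; "ft_force": force on the tool from outside, world axes, zero at the start; "moment": the same for the moment, N m; "width": finger opening in mm; "grasp_force": force on a finger pad.
Only numpy, scipy, OpenCV 4.12 (cv2) and the standard library are available. Lean on these libraries where they do the work, as an engineer would, in place of code of your own. Each camera call takes 0.05 s, during which the arm holds its last target. There are 200 camera calls.

## Working session

There is one attempt and no reset: what is moved stays moved. The work goes in short steps, Python scripts to look and compute and a tool call to move; the robot and the scene stay as the last step left them, time stands still between calls to the robot, and variables do not carry over. Pictures are saved under pics/ and viewed, at most 10 in all, crops included, and the job is handed in when it is done.

Besides the shell and the picture viewer there is one more tool, called after ">>>" by a JSON object that holds its "api" and its "payload", one argument or row to a line. servo_tool: Moves the arm, as the interface text tells. Its arguments: {"type":"object","properties":{"plan":{"type":"array"}},"required":["plan"]}

```bash
mkdir -p pics; cat > h.py <<'E'
import numpy as np, cv2
from workcell import readout, vision
def snap(n,f):
    im=vision.get_image(n); cv2.imwrite('pics/'+f,cv2.cvtColor(im,cv2.COLOR_RGB2BGR)); return im
def ray(n,uv,z):
    p=vision.camera_params(n); R=cv2.Rodrigues(np.array(p['rvec'],float))[0]; t=np.array(p['tvec'],float).ravel()
    d=R.T@np.array([(uv[0]-p['cx'])/p['fx'],(uv[1]-p['cy'])/p['fy'],1]); c=-R.T@t
    return c+d*(z-c[2])/d[2]
def proj(n,P):
    p=vision.camera_params(n); K=np.array([[p['fx'],0,p['cx']],[0,p['fy'],p['cy']],[0,0,1.]])
    return cv2.projectPoints(np.array(P,float).reshape(-1,3),np.array(p['rvec'],float),np.array(p['tvec'],float),K,None)[0].reshape(-1,2)
E
python3 - <<'E'
from h import *
a=snap('top','top1.png');b=snap('scene','scene1.png')
o=readout.get_obs();print(o['t'],o['ee_pos'],o['orientation'],o['width'])
E
```

```text
0.1 [ 173.1078248  -600.14547895  301.97457244] [-3.10932562e+00 -4.39405339e-01  2.57138490e-04] 88.11548110383376
```

View pics/top1.png

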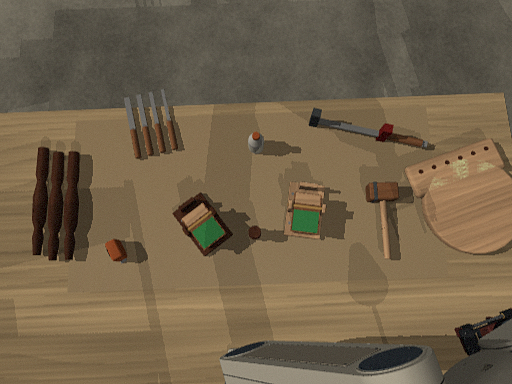

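View pics/scene1.png

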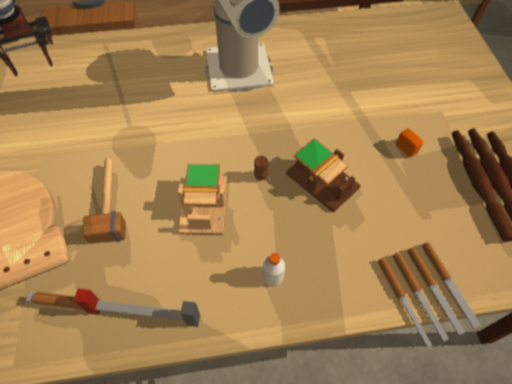

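The top view shows the dark stand at about (203,223), turned about 35°, with the turned foot at (255,232) and the pale stand at (306,210). Next I take a closer crop.

```bash
python3 - <<'E'
from h import *
a=cv2.imread('pics/top1.png');b=cv2.imread('pics/scene1.png')
A=cv2.resize(a[180:265,160:275],None,fx=4,fy=4,interpolation=cv2.INTER_CUBIC)
B=cv2.resize(b[125:225,275:375],None,fx=3.4,fy=3.4,interpolation=cv2.INTER_CUBIC)
cv2.imwrite('pics/crop1.png',cv2.hconcat([A,B[:340,:340]]) )
for n,i in(('top',a),('scene',b)):
    h=cv2.cvtColor(i,cv2.COLOR_BGR2HSV); m=cv2.inRange(h,(50,120,60),(75,255,255))
    for c in cv2.findContours(m,0,1)[0]:
        if cv2.contourArea(c)>60:
            q=cv2.boxPoints(cv2.minAreaRect(c)); print(n,q.round(1).tolist())
            if n=='top': print([ray(n,p,90)[:2].round(0).tolist() for p in q])
E
```

```text
top [[191.5, 231.60000610351562], [212.0, 216.3000030517578], [224.3000030517578, 232.8000030517578], [203.8000030517578, 248.10000610351562]]
[[490.0, 209.0], [539.0, 141.0], [482.0, 102.0], [435.0, 170.0]]
top [[291.3999938964844, 229.60000610351562], [293.6000061035156, 209.3000030517578], [318.70001220703125, 212.10000610351562], [316.3999938964844, 232.39999389648438]]
[[484.0, -118.0], [551.0, -130.0], [538.0, -212.0], [471.0, -200.0]]
scene [[187.0, 165.0], [217.0, 165.0], [217.0, 184.0], [187.0, 184.0]]
scene [[295.5, 154.5], [313.5, 136.5], [330.0, 153.0], [312.0, 171.0]]
```

View pics/crop1.png

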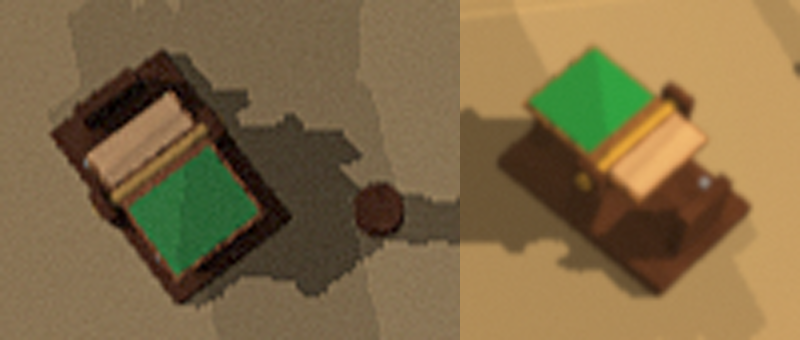

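In the crop the base corners are at (52,130), (163,50), (290,215) and (180,303), and the gold axle strip runs (113,195)–(207,130). The tail is visible and slopes slightly, so the flag starts a little raised.

```bash
python3 - <<'E'
from h import *
f=lambda u,v,z:ray('top',(160+u/4-.4,180+v/4-.4),z)
c=np.array([f(*p,18) for p in((52,130),(163,50),(290,215),(180,303))])[:,:2]
print(c.round(),c.mean(0),[np.linalg.norm(c[i]-c[i-1]).round() for i in range(4)])
x=(c[0]+c[1]-c[2]-c[3]);print('yaw',np.arctan2(x[1],x[0]))
print('axle',((f(113,195,85)+f(207,130,85))/2).round())
print('foot',f(379,208,80).round(), 'tailend',((f(88,160,75)+f(180,95,75))/2).round(),'edge',((f(180,280,90)+f(265,213,90))/2).round())
for n in('glue',):print(ray('top',(256,135),125).round())
E
```

```text
[[570. 286.]
 [637. 188.]
 [487.  81.]
 [416. 177.]] [527.42181975 182.84196607] [np.float64(189.0), np.float64(119.0), np.float64(184.0), np.float64(119.0)]
yaw 0.6198922162295161
axle [528. 183.  85.]
foot [483.   3.  80.] tailend [560. 206.  75.] edge [456. 132.  90.]
[802. -15. 125.]
```

Dark stand: centre (527,183), yaw 0.62, flag about 0.1–0.2 rad. I go high over to the tail with fingers shut, turning the tool 19.4° about z to line it up with the axle.

>>> {"api": "servo_tool", "payload": {
  "plan": [
    [[1,0.43,0.9,0,0,0,0.78],[1,0.43,0.9,0,0,0,0.78],[1,0.43,0.9,0,0,0,0.78],[1,0.43,0.9,0,0,0,0.78],[1,0.43,0.9,0,0,0,0.78]]
  ]
}}

```text
t: 0.52
ee_pos: [259.4, -418.6, 302.3]
orientation: [-2.989, -0.964, 0.0]
ft_force: [0.4, -0.7, 0.0]
width: 57.8
grasp_force: 0.0
```

>>> {"api": "servo_tool", "payload": {
  "plan": [
    [[1,0.43,0.9,0,0,0,0],[1,0.43,0.9,0,0,0,0],[1,0.43,0.9,0,0,0,0],[1,0.43,0.9,0,0,0,0],[1,0.43,0.9,0,0,0,0]]
  ]
}}

```text
t: 0.93
ee_pos: [345.4, -238.6, 302.6]
orientation: [-2.991, -0.959, 0.0]
ft_force: [1.1, -0.6, 0.1]
width: 24.4
grasp_force: 0.0
```

>>> {"api": "servo_tool", "payload": {
  "plan": [
    [[1,0.43,0.9,0,0,0,0],[1,0.43,0.9,0,0,0,0],[1,0.43,0.9,0,0,0,0],[1,0.43,0.9,0,0,0,0],[1,0.43,0.9,0,0,0,0]]
  ]
}}

```text
t: 1.35
ee_pos: [431.5, -58.5, 302.7]
orientation: [2.991, 0.96, 0.0]
ft_force: [0.3, -0.9, -0.8]
width: 0.5
grasp_force: 0.0
```

>>> {"api": "servo_tool", "payload": {
  "plan": [
    [[1,0.43,0.9,0,0,0,0],[1,0.43,0.9,0,0,0,0],[1,0.43,0.9,0,0,0,0],[1,0.43,0.9,0,0,0,0],[1,0,0,0,0,0,0]]
  ]
}}

```text
t: 1.77
ee_pos: [502.6, 88.6, 302.9]
orientation: [-2.988, -0.966, -0.005]
ft_force: [0.5, 0.4, 0.7]
width: 0.5
grasp_force: 0.0
```

>>> {"api": "servo_tool", "payload": {
  "plan": [
    [[1,0.45,0.95,0,0,0,0],[1,0.45,0.95,0,0,0,0],[1,0.45,0.95,0,0,0,0],[1,0,0,0,0,0,0],[1,0,0,0,0,0,0]]
  ]
}}

```text
t: 2.18
ee_pos: [553.6, 197.7, 301.9]
orientation: [2.99, 0.964, -0.002]
ft_force: [0.2, 0.2, 0.2]
width: 0.3
grasp_force: 0.0
```

>>> {"api": "servo_tool", "payload": {
  "plan": [
    [[1,0,0,-0.8,0,0,0],[1,0,0,-0.8,0,0,0],[1,0,0,-0.8,0,0,0],[1,0,0,-0.7,0,0,0],[1,0,0,0,0,0,0]]
  ]
}}

```text
t: 2.6
ee_pos: [549.7, 193.8, 173.5]
orientation: [2.992, 0.958, -0.016]
ft_force: [-1.0, 0.1, -0.1]
width: 0.4
grasp_force: 0.0
```

```bash
python3 - <<'E'
from h import *
o=readout.get_obs();e=np.array(o['ee_pos']);d=e[:2]-[527,183];ux=np.array([np.cos(.62),np.sin(.62)]);print(e,'local',d@ux,d@[-ux[1],ux[0]])
a=snap('scene','s2.png');w=snap('wrist','w2.png')
cv2.imwrite('pics/c2.png',cv2.hconcat([cv2.cvtColor(cv2.resize(a[60:240,230:400],(396,420),interpolation=2),4),cv2.cvtColor(cv2.resize(w,(400,420)),4)]))
E
```

```text
[549.74206056 193.8038421  173.54468816] local 24.786685275252054 -4.420922476170815
```

View pics/c2.png

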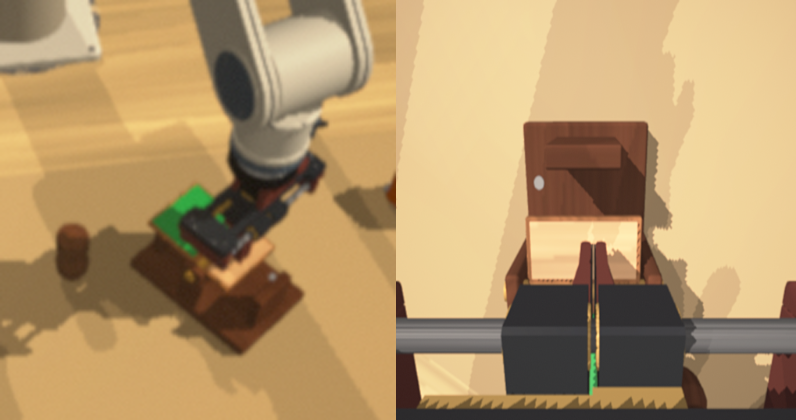

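The tips are above the tail, about 10 mm too far in and 4 mm off centre. I correct that, then press down.

>>> {"api": "servo_tool", "payload": {
  "plan": [
    [[1,0.16,0.23,0,0,0,0],[1,0,0,-0.25,0,0,0],[1,0,0,-0.25,0,0,0],[1,0,0,-0.25,0,0,0],[1,0,0,0,0,0,0]]
  ]
}}

```text
t: 3.12
ee_pos: [559.7, 205.6, 147.3]
orientation: [2.991, 0.96, -0.001]
ft_force: [0.1, 1.2, 0.7]
width: 0.5
grasp_force: 0.7
```

>>> {"api": "servo_tool", "payload": {
  "plan": [
    [[1,-0.05,-0.04,-0.18,0,0,0],[1,-0.05,-0.04,-0.18,0,0,0],[1,-0.05,-0.04,-0.18,0,0,0],[1,-0.05,-0.04,0,0,0,0],[1,0,0,0,0,0,0]]
  ]
}}

```text
t: 3.53
ee_pos: [551.0, 198.7, 126.2]
orientation: [2.991, 0.96, -0.003]
ft_force: [0.2, 0.6, 0.1]
width: 0.5
grasp_force: 0.0
```

```bash
python3 - <<'E'
from h import *
o=readout.get_obs();e=np.array(o['ee_pos']);d=e[:2]-[527,183];ux=np.array([np.cos(.62),np.sin(.62)]);print(e,'local',d@ux,d@[-ux[1],ux[0]],o['ft_force'])
a=snap('scene','s3.png');w=snap('wrist','w3.png')
cv2.imwrite('pics/c3.png',cv2.hconcat([cv2.cvtColor(cv2.resize(a[60:240,230:400],(396,420),interpolation=2),4),cv2.cvtColor(cv2.resize(w,(400,420)),4)]))
E
```

```text
[550.97371949 198.74746504 126.17297627] local 28.661524692803905 -1.1130514127055517 [0.1673303  0.57299411 0.08398854]
```

View pics/c3.png

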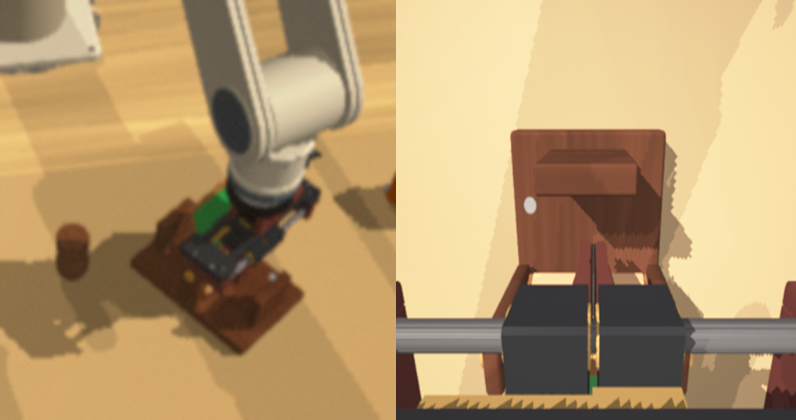

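The flag now stands at roughly 60° with the tail pressed down. I retreat upward, go over it and come down on the robot side behind the red face.

>>> {"api": "servo_tool", "payload": {
  "plan": [
    [[1,0.05,0.03,0.95,0,0,0],[1,0,0,0.95,0,0,0],[1,0,0,0.95,0,0,0],[1,0,0,0.95,0,0,0],[1,0,0,0.3,0,0,0]]
  ]
}}

```text
t: 4.05
ee_pos: [555.7, 201.0, 297.0]
orientation: [-2.991, -0.96, -0.012]
ft_force: [0.8, 0.8, 0.2]
width: 0.6
grasp_force: 0.0
```

>>> {"api": "servo_tool", "payload": {
  "plan": [
    [[1,-0.63,-0.45,0,0,0,0],[1,-0.63,-0.45,0,0,0,0],[1,-0.63,-0.45,0,0,0,0],[1,-0.63,-0.45,0,0,0,0],[1,0,0,0,0,0,0]]
  ]
}}

```text
t: 4.47
ee_pos: [447.8, 126.0, 289.9]
orientation: [2.992, 0.959, -0.01]
ft_force: [-0.1, -0.6, 0.4]
width: 0.5
grasp_force: 0.0
```

```bash
python3 - <<'E'
from h import *
o=readout.get_obs();e=np.array(o['ee_pos']);d=e[:2]-[527,183];ux=np.array([np.cos(.62),np.sin(.62)]);print(e,'local',d@ux,d@[-ux[1],ux[0]],o['ft_force'])
a=snap('scene','s4.png');w=snap('wrist','w4.png')
cv2.imwrite('pics/c4.png',cv2.hconcat([cv2.cvtColor(cv2.resize(a[60:240,230:400],(396,420),interpolation=2),4),cv2.cvtColor(cv2.resize(w,(400,420)),4)]))
E
```

```text
[447.83649971 125.97424225 289.90403876] local -97.5634377483249 -0.41525860765184286 [-0.10254097 -0.59324335  0.41237294]
```

View pics/c4.png

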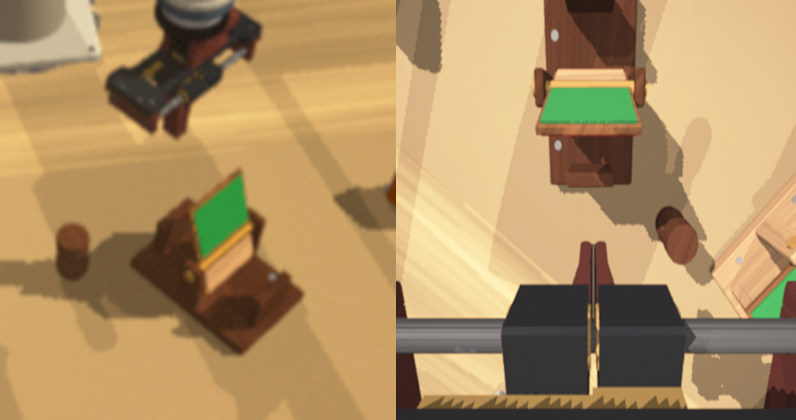

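The flag is at about 55–60° and the tips are clear behind it. I descend and push it over.

>>> {"api": "servo_tool", "payload": {
  "plan": [
    [[1,0,0,-0.7,0,0,0],[1,0,0,-0.7,0,0,0],[1,0,0,-0.6,0,0,0],[1,0.33,0.23,0,0,0,0],[1,0.33,0.23,0,0,0,0]]
  ]
}}

```text
t: 4.98
ee_pos: [479.6, 147.3, 209.1]
orientation: [-2.991, -0.96, 0.006]
ft_force: [0.5, 0.4, -0.3]
width: 0.4
grasp_force: 0.0
```

>>> {"api": "servo_tool", "payload": {
  "plan": [
    [[1,0.33,0.23,0,0,0,0],[1,0.33,0.23,0,0,0,0],[1,0.33,0.23,0,0,0,0],[1,0.33,0.23,0,0,0,0],[1,0,0,0,0,0,0]]
  ]
}}

```text
t: 5.4
ee_pos: [535.2, 185.6, 210.7]
orientation: [-2.991, -0.961, -0.004]
ft_force: [-0.3, -0.1, -0.0]
width: 0.3
grasp_force: 0.0
```

>>> {"api": "servo_tool", "payload": {
  "plan": [
    [[1,0.25,0.18,-0.05,0,0,0],[1,0.25,0.18,-0.2,0,0,0],[1,0.25,0.18,-0.25,0,0,0],[1,0.2,0.14,-0.25,0,0,0],[1,0,0,0,0,0,0]]
  ]
}}

```text
t: 5.82
ee_pos: [570.9, 211.5, 179.2]
orientation: [-2.991, -0.961, 0.002]
ft_force: [-0.6, 0.1, -0.4]
width: 0.3
grasp_force: 0.0
```

```bash
python3 - <<'E'
from h import *
o=readout.get_obs();e=np.array(o['ee_pos']);d=e[:2]-[527,183];ux=np.array([np.cos(.62),np.sin(.62)]);print(e,'local',d@ux,d@[-ux[1],ux[0]],o['ft_force'])
a=snap('scene','s5.png');w=snap('wrist','w5.png')
cv2.imwrite('pics/c5.png',cv2.hconcat([cv2.cvtColor(cv2.resize(a[60:240,230:400],(396,420),interpolation=2),4),cv2.cvtColor(cv2.resize(w,(400,420)),4)]))
E
```

```text
[570.85984208 211.54617039 179.22784184] local 52.28290928170087 -2.2509972830529192 [-0.56548195  0.05521797 -0.41081304]
```

View pics/c5.png

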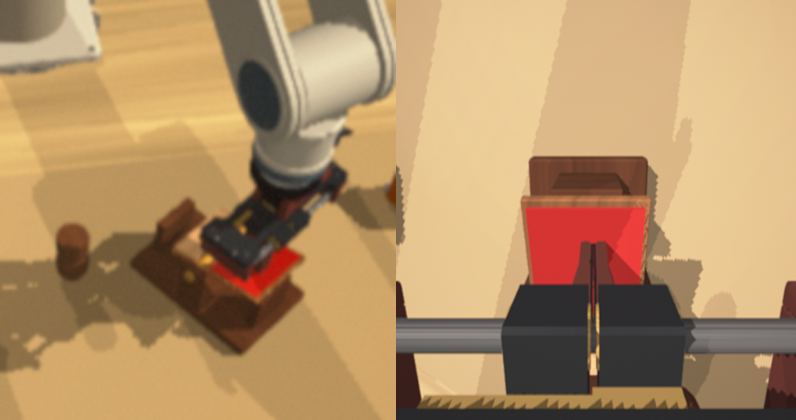

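The flag is over with red up and only a few degrees above the far rest. I press it down in small steps.

>>> {"api": "servo_tool", "payload": {
  "plan": [
    [[1,0.12,0.1,-0.1,0,0,0],[1,0.08,0.06,-0.1,0,0,0],[1,0,0,-0.1,0,0,0],[1,0,0,-0.05,0,0,0],[1,0,0,0,0,0,0]]
  ]
}}

```text
t: 6.33
ee_pos: [578.2, 217.2, 166.7]
orientation: [-2.991, -0.96, 0.0]
ft_force: [-0.5, 0.5, -0.4]
width: 0.4
grasp_force: 0.0
```

>>> {"api": "servo_tool", "payload": {
  "plan": [
    [[1,0,0,-0.05,0,0,0],[1,0,0,-0.03,0,0,0],[1,0,0,0,0,0,0]]
  ]
}}

```text
t: 6.58
ee_pos: [578.4, 217.2, 165.1]
orientation: [-2.991, -0.96, -0.0]
ft_force: [-2.8, 0.2, 10.3]
width: 0.3
grasp_force: 5.0
```

>>> {"api": "servo_tool", "payload": {
  "plan": [
    [[1,0,0,-0.03,0,0,0],[1,0,0,0,0,0,0]]
  ]
}}

```text
t: 6.75
ee_pos: [578.4, 217.3, 164.8]
orientation: [-2.991, -0.96, -0.001]
ft_force: [-6.2, -2.3, 18.1]
width: 0.3
grasp_force: 8.9
```

>>> {"api": "servo_tool", "payload": {
  "plan": [
    [[1,0,0,0.5,0,0,0],[1,0,0,0.9,0,0,0],[1,0,0,0.9,0,0,0],[1,0,0,0.9,0,0,0],[1,-0.5,-0.5,0.2,0,0,0]]
  ]
}}

```text
t: 7.17
ee_pos: [562.8, 199.9, 305.2]
orientation: [-2.99, -0.962, -0.02]
ft_force: [1.0, -0.7, 1.3]
width: 0.5
grasp_force: 0.0
```

>>> {"api": "servo_tool", "payload": {
  "plan": [
    [[1,-0.5,-0.8,0,0,0,0],[1,-0.5,-0.8,0,0,0,0],[1,-0.5,-0.8,0,0,0,0],[1,-0.5,-0.8,0,0,0,0],[1,0,0,0,0,0,0]]
  ]
}}

```text
t: 7.58
ee_pos: [474.2, 65.6, 298.2]
orientation: [2.992, 0.956, -0.006]
ft_force: [-0.2, -0.2, -0.0]
width: 0.5
grasp_force: 0.0
```

```bash
python3 - <<'E'
from h import *
a=snap('scene','s6.png');w=snap('top','w6.png')
cv2.imwrite('pics/c6.png',cv2.hconcat([cv2.cvtColor(cv2.resize(a[60:260,150:400],(500,400),interpolation=2),4),cv2.cvtColor(cv2.resize(w[170:270,160:235],(300,400),interpolation=2),4)]))
E
```

```text
(no output)
```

View pics/c6.png

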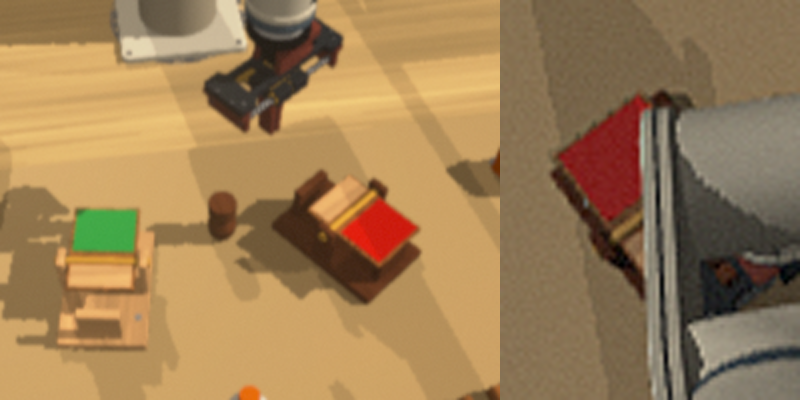

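The dark stand's flag lies flat on the far rest with red up. The pale flag still shows green, the foot stands where it was, and the arm is clear.

```bash
python3 -c "
from workcell import close_job; print(close_job())"
```

```text
the job is handed in; nothing more can be done
None
```

The flag on the dark stand is pushed over to red and pressed flat on the far rest (about 18 N at the fingertips); the pale stand's flag still shows green, nothing else was touched, and the job is handed in.

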